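Sweep the loose buckles off the table into the box

TASK

Clear the loose buckles off the table: sweep all three with the fingers across the top and over the far edge, so that they drop into the open cardboard box on the stool just below that edge and come to rest there. Slide them along the table, do not pick up, lift or carry any, and leave the jar, the thread spool, the tape roll and the drill where they are.

Things in the scene. Friction and masses are not known exactly. Their poses are not given: they have to be found in the camera images.
- buckle1: loose black plastic side-release buckle for 40 mm webbing, its two halves clicked together, lying flat on the table: 80 mm long (its x), 56 mm wide (its y), 13 mm thick, the 48 mm wide end bars 8 mm thick, about 35 g. Origin: centre of its underside; z up. It slides under a push of well under 1 N; it lies at any yaw
- buckle2: loose black plastic side-release buckle for 40 mm webbing, its two halves clicked together, lying flat on the table: 80 mm long (its x), 56 mm wide (its y), 13 mm thick, the 48 mm wide end bars 8 mm thick, about 35 g. Origin: centre of its underside; z up. It slides under a push of well under 1 N; it lies at any yaw
- buckle3: loose black plastic side-release buckle for 40 mm webbing, its two halves clicked together, lying flat on the table: 80 mm long (its x), 56 mm wide (its y), 13 mm thick, the 48 mm wide end bars 8 mm thick, about 35 g. Origin: centre of its underside; z up. It slides under a push of well under 1 N; it lies at any yaw
- box: open cardboard box, 260 mm in x, 400 in y (along the edge), 140 high, walls 4; fixed on a stool. Origin: centre of its underside; x points away from the robot, z up. Its rim is 45 mm below the table top; its near wall is tucked back under the edge (no gap), the opening shows some 220 mm beyond. Its place along the edge varies; what goes over beside it falls to the floor
- table_edge (a point): point on the top of the table's straight far edge, which runs along y (across the robot's view) and is open, with no lip; the table top is z = 0, level with the robot's base, and 35 mm thick
- jar: bystander: small glass jar with a steel lid, 50 mm diameter, 70 mm high, standing loose between the buckles and nearer the robot. Origin: centre of its underside
- spool: bystander: spool of thread with white flanges, 42 mm diameter, 60 mm high, standing loose between the buckles and nearer the robot. Origin: centre of its underside
- tape: bystander: roll of brown packing tape lying flat, 100 mm outer diameter, 48 mm high, loose, to one side of the work. Origin: centre of its underside
- drill: bystander: orange and black cordless drill lying on its side to the other side of the work, about 225 mm along its x (bit to +x), 215 mm along its y (battery to +y), 68 mm high, 1.3 kg. Origin: about the middle of that area, at table height

How it is judged:
By the outcome, as a careful person would: the job done as asked, in the order asked, and still so for the second after the job is handed in, with the robot touching nothing.
It also fails if it takes over 61 s, if anything falls off the work surface, if the arm or the gripper's body presses on something with over 40 N, if the wrist force passes 120 N, or if a joint passes its speed limit or range.

ROBOT

A 6-joint arm with a two-finger parallel gripper is mounted at the origin on the work surface. World frame = base frame: x ahead of the robot, y to its left, z up, the work surface at z = 0. Lengths are in m, angles in degrees, forces in N, time in s.
With the tool pointing down it reaches from about 0.4 to 0.825 m from the base axis. Payload 7 kg.
Tool frame: the origin (TCP) lies between the finger pads; the fingertips stand 22 mm ahead of it and the grasp point (between the pads) lies 3 mm ahead of it; z points along the fingers, y is the line along which they close (so a half turn about z gives the same grasp; the last joint's range is limited). The gripper opens to 88 mm and grips with 3 to 60 N. Pads are 19 mm wide; open, the fingers measure 130 mm over their backs; the gripper's body (78 mm by 193 mm) begins 47 mm behind the grasp point.
Start: joints at [-59.754, 20.546, 0.682, 0, -70.136, -16.507], TCP at [0.16, -0.656, 0.211] pointing down, gripper open.
Joint ranges: [-176.03, 176.03], [-82.01, 121.73], [-58.28, 71.71], [-173.87, 95.51], [-174.79, -0.11], [-173.66, 173.66]. Speed limits (degrees/s): [136.94, 136.94, 172.46, 180, 180, 180].

INTERFACE

Orientations are given as [roll, pitch, yaw] about the fixed x, y, z axes, in that order (R = Rz(yaw) Ry(pitch) Rx(roll)).
In Python, from plant import r, vision gives the robot as it stands.
- The arm moves only by the shell command python3 -m pendant 'ROWS' [FORCE]. ROWS is JSON, a list that holds one entry, the list of rows, each a list of 7 numbers: the shift along the tool's x, y, z scaled (see below), then the turn, a rotation vector about the tool's x, y, z scaled (see below), then the opening, from -1 (shut) to 1 (fully open). In form: [[[x, y, z, wx, wy, wz, fingers], ...]]. A call has exactly 8 rows; each row shifts and turns the commanded pose from where the row before left it, along the tool's axes as they then stand; what a row does not reach is not made up. The controller multiplies each number of a shift by 20 mm and each number of a turn by 4 degrees. A row lasts 1/10 s, in which the tool goes at most 50 mm and 8.59 degrees, less where a joint would pass 70% of its speed; a pose out of reach is approached as far as the arm can. A call with a number of a shift or a turn outside -1 to 1 is refused whole. A call with a gripper value outside its range is refused whole. The fingers move at their own pace and stop on an object; FORCE is the grip in N (left out, the last holds). Time passes only in rows, so rows that do not move let the fingers close, or fill a call up. It gives the time, the measured TCP pose, the force, the opening and the grip force at its end, in the units of the state.
- r.get_state(): the state, without advancing time (a new reading comes with each control period).
- vision.capture(name): name is "scene" or "side" or "wrist"; returns a dict with "frame" (384x512x3 uint8, blue, green, red), "depth" (384x512 float32, m along the optical axis (not along the pixel's ray), 0 where there is no reading), "camera_matrix" (3x3 intrinsics, pixels), "extrinsics" (4x4, takes a point from world to camera coordinates); the wrist camera has in their place "hand_eye" (4x4, takes a point from camera to tool coordinates, whose origin is the TCP and whose axes are the flange's). Camera axes: x right, y up, looking along -z (the intrinsics and any distortion apply to the point x, -y, -z); pixel columns grow to the right and rows downward; lengths in m; the calibration is good to about 2 mm. A picture is of the moment at which its call begins: read the wrist's pose just before it.
- r.close_job(): hands the job in; it is judged then, once.
The state is a dict: "time_s": time; "joints": joint angles; "qd": joint speeds; "joint_torque": joint torques, N m; "tcp_pos": TCP position; "eef_rot": TCP orientation; "contact_force": force on the tool from outside, world axes, zero at the start; "moment": the same for the moment, N m; "gripper_width": finger opening in m; "gripper_force": force on a finger pad.
Only numpy, scipy, OpenCV 4.12 (cv2) and the standard library are available. Lean on these libraries where they do the work, as an engineer would, in place of code of your own. Each camera call takes 0.05 s, during which the arm holds its last target. There are 200 camera calls.

## Working session

There is one attempt and no reset: what is moved stays moved. The work goes in short steps, Python scripts to look and compute and a shell command to move; the robot and the scene stay as the last step left them, time stands still between calls to the robot, and variables do not carry over. Pictures are saved under pics/ and viewed, at most 10 in all, crops included, and the job is handed in when it is done.

```bash
mkdir -p pics; ls; cat > h.py <<'E'
import numpy as np, cv2
from plant import r, vision
def cap(n):
    c=vision.capture(n); np.savez(f'{n}.npz',**{k:v for k,v in c.items()}); return c
def cast(c,u,v,z):
    K=np.array(c['camera_matrix']);T=np.linalg.inv(np.array(c['extrinsics']))
    d=np.linalg.inv(K)@np.array([u,v,1.]);d=T[:3,:3]@np.array([d[0],-d[1],-d[2]])
    o=T[:3,3];return o+d*(z-o[2])/d[2]
def cloud(c):
    K=np.array(c['camera_matrix']);T=np.linalg.inv(np.array(c['extrinsics']));D=c['depth']
    v,u=np.mgrid[:D.shape[0],:D.shape[1]]
    p=np.stack([(u-K[0,2])/K[0,0]*D,-(v-K[1,2])/K[1,1]*D,-D],-1)
    return p@T[:3,:3].T+T[:3,3]
E
python3 - <<'E'
from h import *
s=r.get_state();print(s)
for n in('scene','side'):
    c=cap(n);cv2.imwrite(f'pics/{n}0.png',c['frame']);print(n,np.linalg.inv(np.array(c['extrinsics'])).round(3).tolist(),np.array(c['camera_matrix']).round(1).tolist(),[k for k in c])
E
```

```text
pics
{'time_s': 0.0, 'joints': array([-5.97525652e+01,  2.05914434e+01,  6.32822732e-01, -2.05712811e-02,
       -7.01350670e+01, -1.65055134e+01]), 'qd': array([ 0.04668101, -0.13820699, -0.02025682, -0.09560478,  0.05253776,
       -0.04561721]), 'joint_torque': array([ 7.42756620e-04, -5.82722390e+01,  2.93063951e+01,  6.99760839e+00,
        6.91613270e-03, -1.00749439e-04]), 'tcp_pos': array([ 0.16017856, -0.65518246,  0.20981397]), 'eef_rot': array([ 1.79904678e+02, -8.07874347e-03, -1.66265078e+02]), 'contact_force': array([ 0.17737071,  0.16406342, -0.6048959 ]), 'moment': array([0.00784356, 0.01844717, 0.01991551]), 'gripper_force': 0.0, 'gripper_width': 0.0874418376080883}
scene [[-0.081, -0.631, 0.771, 1.558], [0.996, -0.034, 0.077, 0.086], [-0.022, 0.775, 0.632, 0.742], [0.0, 0.0, 0.0, 1.0]] [[451.3, 0.0, 251.5], [0.0, 451.3, 187.5], [0.0, 0.0, 1.0]] ['frame', 'depth', 'camera_matrix', 'extrinsics']
side [[-0.914, 0.258, -0.312, 0.182], [-0.405, -0.567, 0.717, 0.906], [0.008, 0.782, 0.623, 0.744], [0.0, 0.0, 0.0, 1.0]] [[482.1, 0.0, 259.9], [0.0, 482.1, 194.3], [0.0, 0.0, 1.0]] ['frame', 'depth', 'camera_matrix', 'extrinsics']
```

View pics/scene0.png

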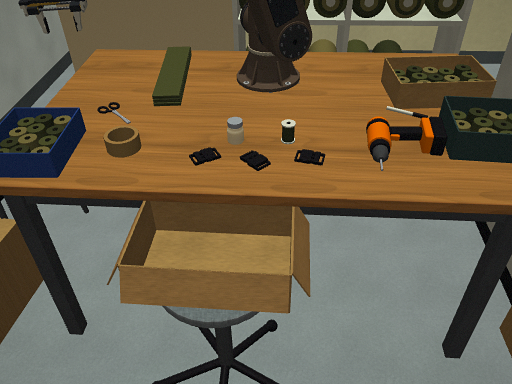

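View pics/side0.png

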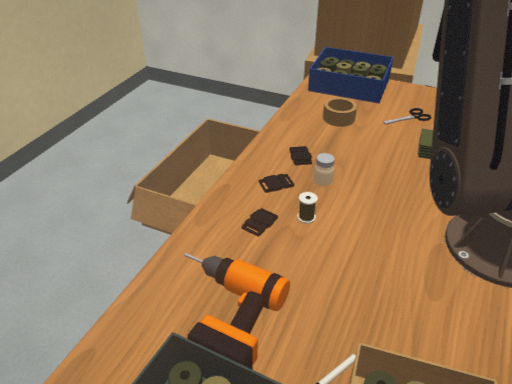

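Scene view, with image right = +y: the buckles are at about (205,156), (255,160) and (310,157), the jar at (235,130), the spool at (288,130), the tape at (122,142) and the drill at (395,140). The table edge runs along row ~195. The box opening spans columns ~148–295, so the rightmost buckle probably lies beyond the box and needs a diagonal sweep.

```bash
python3 - <<'E'
from h import *
for n in('scene','side'):
    c=dict(np.load(n+'.npz'));P=cloud(c);f=c['frame'].astype(int)
    m=(f.max(2)<60)&(P[...,2]>-.01)&(P[...,2]<.03)&(P[...,0]>.4)&(P[...,0]<.85)&(abs(P[...,1])<.3)
    k,l,st,ce=cv2.connectedComponentsWithStats(m.astype(np.uint8))
    for i in range(1,k):
        if st[i,4]<100: continue
        v,u=np.where(l==i)
        q=np.array([cast(c,a,b,.010)[:2] for a,b in zip(u,v)],np.float32)
        (cx,cy),(w,h),a=cv2.minAreaRect(q);print(n,st[i].tolist(),'centre',round(cx,4),round(cy,4),'size',round(w,3),round(h,3),round(a,1),'zmed',np.median(P[l==i][:,2]).round(4))
    if n=='scene':
        print('edge depth', [(u,[P[v,u].round(3).tolist() for v in range(186,212,4)]) for u in (215,330)])
        # tall things
        m=(P[...,2]>.02)&(P[...,2]<.12)&(P[...,0]>.4)&(P[...,0]<.85)&(abs(P[...,1])<.42)
        k,l,st,ce=cv2.connectedComponentsWithStats(m.astype(np.uint8))
        for i in range(1,k):
            if st[i,4]>60: q=P[l==i];print('tall',st[i].tolist(),np.percentile(q,[1,99],axis=0).round(3).tolist())
        m=(P[...,2]>-.2)&(P[...,2]<-.04)&(P[...,0]>.7)&(P[...,0]<1.2)
        m&=abs(P[...,2]+.045)<.008
        k,l,st,ce=cv2.connectedComponentsWithStats(m.astype(np.uint8))
        for i in range(1,k):
            if st[i,4]>15: q=P[l==i];print('rim',st[i].tolist(),np.percentile(q,[1,99],axis=0).round(3).tolist())
        for p in[(148,201),(295,207),(122,265),(290,269)]:print('rimpt',p,cast(c,*p,-.045).round(3))
        for u,v in[(260,198),(130,193),(440,204)]:print('edge',cast(c,u,v,0).round(3))
E
python3 - <<'E'
import cv2
a=cv2.imread('pics/scene0.png')[110:280,100:340];cv2.imwrite('pics/crop0.png',cv2.resize(a,None,fx=3.2,fy=3.2,interpolation=cv2.INTER_CUBIC))
E
```

```text
scene [189, 148, 32, 17, 319] centre 0.5283 -0.1481 size 0.062 0.079 31.2 zmed 0.0096
scene [294, 149, 31, 16, 327] centre 0.5196 0.1478 size 0.079 0.064 78.3 zmed 0.0098
scene [240, 151, 31, 20, 344] centre 0.5424 -0.0025 size 0.084 0.059 43.1 zmed 0.0096
edge depth [(215, [[0.652, -0.1, 0.0], [0.667, -0.098, -0.001], [0.68, -0.096, -0.003], [0.682, -0.097, -0.016], [0.68, -0.098, -0.031], [0.64, -0.108, -0.081], [0.638, -0.109, -0.097]]), (330, [[0.634, 0.199, -0.001], [0.651, 0.198, -0.001], [0.67, 0.197, 0.002], [0.68, 0.197, -0.003], [0.681, 0.198, -0.016], [0.682, 0.199, -0.028], [0.632, 0.207, -0.087]])]
tall [227, 117, 17, 23, 335] [[0.413, -0.093, 0.021], [0.458, -0.047, 0.071]]
tall [281, 119, 15, 19, 226] [[0.403, 0.065, 0.021], [0.443, 0.104, 0.061]]
tall [366, 119, 41, 52, 1074] [[0.402, 0.311, 0.023], [0.58, 0.418, 0.065]]
tall [108, 125, 32, 28, 516] [[0.442, -0.419, 0.021], [0.538, -0.346, 0.049]]
rim [116, 209, 180, 71, 1457] [[0.707, -0.297, -0.053], [0.906, 0.111, -0.043]]
rimpt (148, 201) [ 0.67  -0.282 -0.045]
rimpt (295, 207) [ 0.672  0.11  -0.045]
rimpt (122, 265) [ 0.895 -0.284 -0.045]
rimpt (290, 269) [ 0.883  0.101 -0.045]
edge [0.693 0.021 0.   ]
edge [ 0.692 -0.316  0.   ]
edge [0.691 0.463 0.   ]
side [290, 147, 21, 17, 290] centre 0.5183 -0.1431 size 0.051 0.08 29.0 zmed 0.0115
side [264, 175, 30, 17, 171] centre 0.5321 0.0 size 0.079 0.052 46.3 zmed 0.0101
```

View pics/crop0.png

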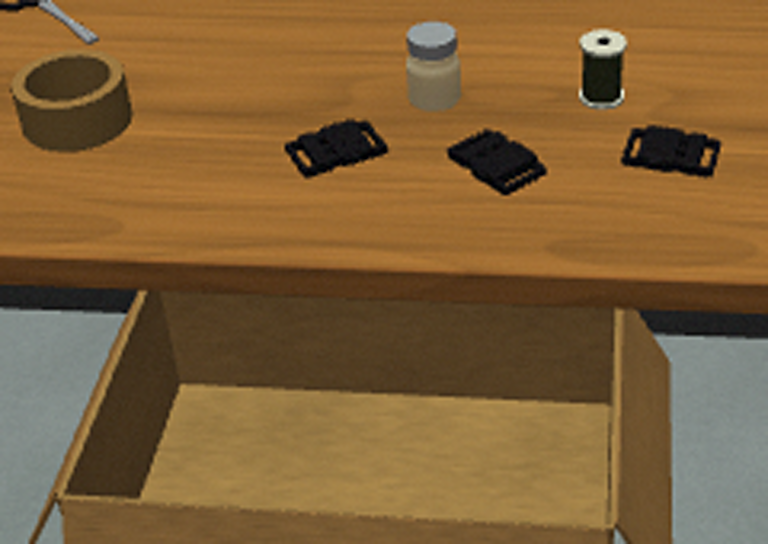

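The table edge is at x≈0.682 and the box spans y≈-0.29 to 0.11. Buckle positions (x, y) are (0.526,-0.147), (0.538,-0.001) and (0.520,0.148); the last one needs the diagonal sweep.

I'll push with half-open fingers and the tool leaned forward 24°, so the gripper body clears the jar.

```bash
cat >> h.py <<'E'
from scipy.spatial.transform import Rotation as Ro
def need(tip,yaw=180,tilt=24,push=0):
    """tip = fingertip centre; yaw 180 = facing +x; prints turn (units of 4deg) then shift (units of 20mm) in CURRENT axes and in TARGET axes"""
    s=r.get_state();R=Ro.from_euler('xyz',s['eef_rot'],degrees=True)
    T=Ro.from_euler('z',yaw,degrees=True)*Ro.from_euler('x',180,degrees=True)*Ro.from_euler('y',tilt,degrees=True)
    tcp=np.array(tip)-T.apply([0,0,.022]);d=tcp-s['tcp_pos']
    print('t',round(s['time_s'],1),'tip now',(s['tcp_pos']+R.apply([0,0,.022])).round(4),'rot',s['eef_rot'].round(2),'F',s['contact_force'].round(1),'w',round(s['gripper_width'],3),'j',s['joints'].round(0))
    print(' turn',((R.inv()*T).as_rotvec(degrees=True)/4).round(3),'shift cur',(R.inv().apply(d)/.02).round(3),'shift tgt',(T.inv().apply(d)/.02).round(3))
E
python3 - <<'E'
from h import *
need([.463,-.15,.12]);need([.463,-.15,.0065])
E
```

```text
t 0.1 tip now [ 0.1602 -0.6552  0.1879] rot [ 1.7992e+02 -1.0000e-02 -1.6627e+02] F [-0.3 -0.2 -0.9] w 0.088 j [-60.  21.   1.  -0. -70. -17.]
 turn [-0.699  5.967  3.387] shift cur [-21.141  20.835   3.52 ] shift tgt [-15.661  25.263  -3.15 ]
t 0.1 tip now [ 0.1602 -0.6552  0.1879] rot [ 1.7992e+02 -1.0000e-02 -1.6627e+02] F [-0.3 -0.2 -0.9] w 0.088 j [-60.  21.   1.  -0. -70. -17.]
 turn [-0.699  5.967  3.387] shift cur [-21.142  20.826   9.195] shift tgt [-17.969  25.263   2.034]
```

```bash
python3 -m pendant '[[[-0.88,0.87,0.1,0,0,0,-0.1],[-0.88,0.87,0.1,0,0,0,-0.1],[-0.88,0.87,0.1,0,0,0,-0.1],[-0.88,0.87,0.1,0,0,0,-0.1],[-0.88,0.87,0.1,0,0,0,-0.1],[-0.88,0.87,0.1,0,0,0,-0.1],[-0.88,0.87,0.1,0,0,0,-0.1],[-0.88,0.87,0.1,0,0,0,-0.1]]]' 
python3 -m pendant '[[[-0.88,0.87,0.1,0,0,0,-0.1],[-0.88,0.87,0.1,0,0,0,-0.1],[-0.88,0.87,0.1,0,0,0,-0.1],[-0.88,0.87,0.1,0,0,0,-0.1],[-0.88,0.87,0.1,0,0,0,-0.1],[-0.88,0.87,0.1,0,0,0,-0.1],[-0.88,0.87,0.1,0,0,0,-0.1],[-0.88,0.87,0.1,0,0,0,-0.1]]]' 
python3 -m pendant '[[[-0.88,0.87,0.1,0,0,0,-0.1],[-0.88,0.87,0.1,0,0,0,-0.1],[-0.88,0.87,0.1,0,0,0,-0.1],[-0.88,0.87,0.1,0,0,0,-0.1],[-0.88,0.87,0.1,0,0,0,-0.1],[-0.88,0.87,0.1,0,0,0,-0.1],[-0.88,0.87,0.1,0,0,0,-0.1],[-0.88,0.87,0.1,0,0,0,-0.1]]]' 
python3 -m pendant '[[[0,0,0,-0.0875,0.746,0.423,-0.1],[0,0,0,-0.0875,0.746,0.423,-0.1],[0,0,0,-0.0875,0.746,0.423,-0.1],[0,0,0,-0.0875,0.746,0.423,-0.1],[0,0,0,-0.0875,0.746,0.423,-0.1],[0,0,0,-0.0875,0.746,0.423,-0.1],[0,0,0,-0.0875,0.746,0.423,-0.1],[0,0,0,-0.0875,0.746,0.423,-0.1]]]' 
python3 -c "
from h import *
need([.463,-.15,.0065])"
```

```text
time_s: 0.9
tcp_pos: [0.2642, -0.4859, 0.1943]
eef_rot: [180.0, -0.0, -166.3]
contact_force: [0.1, -1.1, 0.6]
gripper_width: 0.0399
gripper_force: 0.0
time_s: 1.7
tcp_pos: [0.3679, -0.3173, 0.1785]
eef_rot: [180.0, -0.0, -166.3]
contact_force: [-0.5, 0.1, -0.0]
gripper_width: 0.0395
gripper_force: 0.0
time_s: 2.5
tcp_pos: [0.4716, -0.1487, 0.1625]
eef_rot: [180.0, -0.0, -166.3]
contact_force: [0.8, 0.3, 0.3]
gripper_width: 0.0399
gripper_force: 0.0
time_s: 3.3
tcp_pos: [0.4713, -0.1496, 0.1625]
eef_rot: [-179.9, -24.1, 179.9]
contact_force: [0.6, -0.2, -0.3]
gripper_width: 0.0395
gripper_force: 0.0
t 3.3 tip now [ 0.4623 -0.1496  0.1425] rot [-179.9   -24.13  179.92] F [ 0.6 -0.2 -0.3] w 0.039 j [  4.  22.  -8.  -2. -84. -93.]
 turn [-0.015 -0.033 -0.019] shift cur [-2.807 -0.01   6.19 ] shift tgt [-2.793 -0.02   6.197]
```

```bash
python3 -m pendant '[[[-0.35,0,0.774,0,0,0,-0.1],[-0.35,0,0.774,0,0,0,-0.1],[-0.35,0,0.774,0,0,0,-0.1],[-0.35,0,0.774,0,0,0,-0.1],[-0.35,0,0.774,0,0,0,-0.1],[-0.35,0,0.774,0,0,0,-0.1],[-0.35,0,0.774,0,0,0,-0.1],[-0.35,0,0.774,0,0,0,-0.1]]]'  | grep -v grip
python3 -m pendant '[[[-0.2,0,-0.09,0,0,0,-0.1],[-0.4,0,-0.18,0,0,0,-0.1],[-0.5,0,-0.223,0,0,0,-0.1],[-0.5,0,-0.223,0,0,0,-0.1],[-0.5,0,-0.223,0,0,0,-0.1],[-0.5,0,-0.223,0,0,0,-0.1],[-0.5,0,-0.223,0,0,0,-0.1],[-0.5,0,-0.223,0,0,0,-0.1]]]'  | grep -v grip
python3 -c "
from h import *
need([.72,-.15,.0065])
c=cap('scene');cv2.imwrite('pics/s1.png',cv2.resize(c['frame'][100:280,100:340],None,fx=3,fy=3))"
```

```text
time_s: 4.1
tcp_pos: [0.472, -0.1498, 0.0259]
eef_rot: [-179.9, -24.0, 180.0]
contact_force: [0.1, 0.8, 0.9]
time_s: 4.9
tcp_pos: [0.5521, -0.1498, 0.027]
eef_rot: [-179.9, -24.0, 180.0]
contact_force: [0.4, -0.1, -0.1]
t 4.9 tip now [ 0.5431 -0.1499  0.0069] rot [-179.92  -23.98  179.98] F [ 0.4 -0.1 -0.1] w 0.039 j [  3.  36.  -4.  -1. -74. -93.]
 turn [-0.018  0.005 -0.004] shift cur [-8.088 -0.01  -3.578] shift tgt [-8.087e+00 -8.000e-03 -3.581e+00]
```

View pics/s1.png

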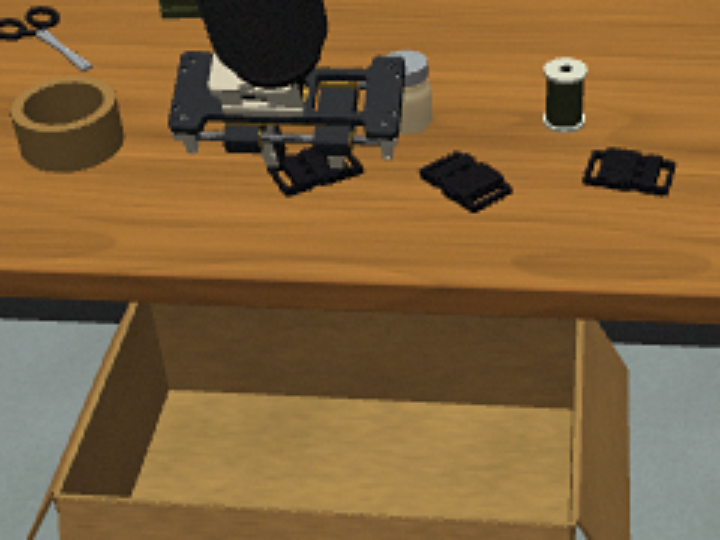

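The picture shows buckle 1 still at about (206,156) with the fingers at its rear side, although the reported tip is already past that point. I'll check this by projection before pushing further.

```bash
python3 - <<'E'
from h import *
def proj(c,p):
    q=np.array(c['extrinsics'])@np.append(p,1);K=np.array(c['camera_matrix']);return (K@np.array([q[0],-q[1],-q[2]])/-q[2])[:2]
c=dict(np.load('scene.npz'))
for dy in(-.03,.03): print('expected finger px',proj(c,[.543,-.15+dy,.007]).round(1),'crop',((proj(c,[.543,-.15+dy,.007])-100)*3).round())
c=cap('scene');need([.72,-.15,.0065]);f=c['frame'].astype(int);P=cloud(c)
m=(f.max(2)<60)&(P[...,2]>-.01)&(P[...,2]<.02)&(P[...,0]>.45)&(P[...,0]<.85)&(abs(P[...,1])<.3)
k,l,st,ce=cv2.connectedComponentsWithStats(m.astype(np.uint8))
for i in range(1,k):
    if st[i,4]>80:
        v,u=np.where(l==i);q=np.array([cast(c,a,b,.010)[:2] for a,b in zip(u,v)],np.float32);print(st[i].tolist(),cv2.minAreaRect(q))
cv2.imwrite('pics/s2.png',cv2.resize(f[100:220,140:340].astype(np.uint8),None,fx=4,fy=4))
E
```

```text
expected finger px [192.2 158.7] crop [277. 176.]
expected finger px [213.4 159.4] crop [340. 178.]
t 5.0 tip now [ 0.5437 -0.1499  0.0065] rot [-179.91  -23.95  179.99] F [-0.7 -0.2 -0.8] w 0.04 j [  3.  36.  -4.  -1. -74. -93.]
 turn [-0.023  0.013 -0.001] shift cur [-8.06  -0.011 -3.578] shift tgt [-8.057e+00 -6.000e-03 -3.585e+00]
[189, 149, 32, 16, 237] ((0.5285821557044983, -0.147984117269516), (0.06161167845129967, 0.07948664575815201), 31.199857711791992)
[240, 151, 31, 20, 339] ((0.5427975654602051, -0.0030433163046836853), (0.08377447724342346, 0.05836434289813042), 44.14067840576172)
[294, 150, 31, 15, 322] ((0.5199816823005676, 0.14769749343395233), (0.07890632003545761, 0.06376054137945175), 78.31302642822266)
```

View pics/s2.png

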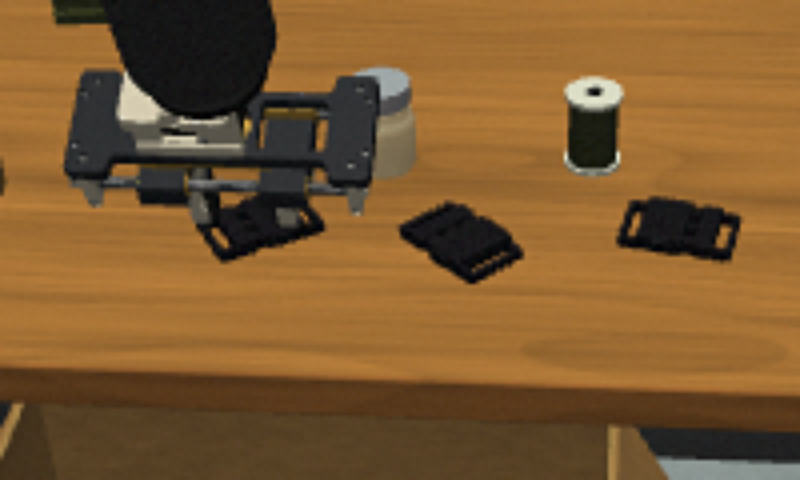

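The fingertips appear at about (189,155) and (212,155), 4 px above where they should be, and they overlap buckle 1, which hasn't moved. They may be above the buckle, so I'll measure the tips with depth.

```bash
python3 - <<'E'
from h import *
c=cap('scene');P=cloud(c);f=c['frame'].astype(int)
for u in(189,190,191,211,212,213):
    print(u,[(v,P[v,u].round(3).tolist(),int(f[v,u].max())) for v in range(146,164,2)])
d=cap('side');P=cloud(d)
m=(P[...,2]<.06)&(P[...,2]>.003)&(abs(P[...,1]+.15)<.08)&(abs(P[...,0]-.54)<.1)
print('side pts',m.sum(),np.percentile(P[m],[1,50,99],axis=0).round(3).tolist())
cv2.imwrite('pics/side1.png',cv2.resize(d['frame'][90:240,220:400],None,fx=4,fy=4))
need([.72,-.15,.0065])
E
```

```text
189 [(146, [0.621, -0.164, 0.103], 40), (148, [0.586, -0.174, 0.073], 93), (150, [0.58, -0.176, 0.062], 90), (152, [0.581, -0.177, 0.056], 88), (154, [0.572, -0.18, 0.044], 90), (156, [0.525, -0.193, 0.004], 9), (158, [0.527, -0.193, -0.003], 162), (160, [0.537, -0.191, -0.002], 172), (162, [0.55, -0.189, 0.0], 165)]
190 [(146, [0.617, -0.162, 0.1], 41), (148, [0.582, -0.172, 0.07], 72), (150, [0.582, -0.173, 0.064], 105), (152, [0.576, -0.175, 0.053], 90), (154, [0.573, -0.177, 0.044], 93), (156, [0.534, -0.188, 0.01], 29), (158, [0.533, -0.189, 0.002], 79), (160, [0.537, -0.188, -0.002], 178), (162, [0.551, -0.186, 0.001], 166)]
191 [(146, [0.619, -0.159, 0.101], 37), (148, [0.581, -0.17, 0.07], 17), (150, [0.58, -0.171, 0.062], 79), (152, [0.578, -0.172, 0.054], 137), (154, [0.574, -0.174, 0.045], 94), (156, [0.532, -0.185, 0.009], 16), (158, [0.537, -0.185, 0.005], 21), (160, [0.536, -0.186, -0.003], 87), (162, [0.545, -0.184, -0.003], 167)]
211 [(146, [0.625, -0.106, 0.108], 55), (148, [0.631, -0.106, 0.106], 23), (150, [0.626, -0.107, 0.096], 20), (152, [0.577, -0.118, 0.056], 
[... 431 characters left out ...]
(160, [0.54, -0.125, 0.003], 90), (162, [0.541, -0.125, -0.004], 165)]
213 [(146, [0.627, -0.101, 0.109], 55), (148, [0.629, -0.101, 0.104], 25), (150, [0.627, -0.102, 0.097], 19), (152, [0.579, -0.112, 0.057], 70), (154, [0.575, -0.113, 0.048], 94), (156, [0.532, -0.122, 0.011], 43), (158, [0.537, -0.122, 0.007], 6), (160, [0.538, -0.122, 0.002], 86), (162, [0.546, -0.121, -0.0], 165)]
side pts 498 [[0.469, -0.206, 0.003], [0.529, -0.136, 0.012], [0.607, -0.074, 0.059]]
t 5.1 tip now [ 0.542  -0.1498  0.0066] rot [-179.93  -24.01  179.98] F [ 0.  -0.5 -0.4] w 0.04 j [  3.  35.  -5.  -1. -74. -93.]
 turn [-0.017 -0.004 -0.004] shift cur [-8.13  -0.013 -3.617] shift tgt [-8.131 -0.011 -3.615]
```

View pics/side1.png

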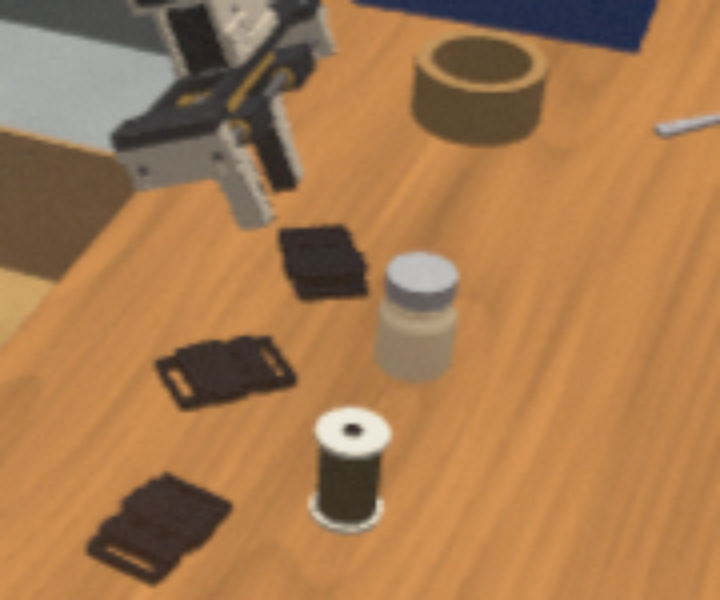

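Depth and the side view agree. The real fingertips (front corner) are at about x 0.573, z 0.042, so they sit ~4 cm higher along the tool axis than the pose suggests, and they passed over the buckle. Nothing was touched. I'll back off and lower the tool against vision, re-measuring as I go.

```bash
cat >> h.py <<'E'
def fingers(zmin=.02):
    s=r.get_state();R=Ro.from_euler('xyz',s['eef_rot'],degrees=True);t=s['tcp_pos']+R.apply([0,0,.022])
    for n in('scene','side'):
        c=cap(n);P=cloud(c);f=c['frame'].astype(int);sat=f.max(2)-f.min(2)
        L=R.inv().apply((P-t).reshape(-1,3)).reshape(P.shape)   # tool axes, from nominal tip
        m=(abs(L[...,0])<.03)&(abs(L[...,1])<.05)&(L[...,2]>-.085)&(L[...,2]<.02)&(P[...,2]>zmin)&(sat<40)
        for sg in(-1,1):
            q=L[m&(L[...,1]*sg>0)];w=P[m&(L[...,1]*sg>0)]
            if len(q)>8: i=q[:,2]>np.percentile(q[:,2],90);print(n,sg,len(q),'tip in tool',np.median(q[i],0).round(4),'world',np.median(w[i],0).round(4),'front',np.percentile(q[:,0],[5,95]).round(3))
E
python3 -m pendant '[[[0.571,0,0.254,0,0,0,-0.1],[0.571,0,0.254,0,0,0,-0.1],[0.571,0,0.254,0,0,0,-0.1],[0.571,0,0.254,0,0,0,-0.1],[0.571,0,0.254,0,0,0,-0.1],[0.571,0,0.254,0,0,0,-0.1],[0.571,0,0.254,0,0,0,-0.1],[0.571,0,0.254,0,0,0,-0.1]]]' | grep -v grip
python3 -c "
from h import *
fingers()
need([.442,-.15,-.03])"
```

```text
time_s: 5.9
tcp_pos: [0.4501, -0.1499, 0.027]
eef_rot: [-179.9, -24.0, 180.0]
contact_force: [0.6, 0.3, -0.0]
scene -1 58 tip in tool [-0.0109 -0.0238 -0.0426] world [ 0.4684 -0.1736  0.0421] front [-0.013  0.004]
scene 1 29 tip in tool [-0.0115  0.0318 -0.0421] world [ 0.4684 -0.1181  0.0404] front [-0.013 -0.006]
side -1 121 tip in tool [ 0.0036 -0.0173 -0.0416] world [ 0.4551 -0.1671  0.0456] front [-0.006  0.012]
side 1 104 tip in tool [ 0.0038  0.035  -0.0466] world [ 0.4565 -0.1149  0.0514] front [-0.006  0.013]
t 6.0 tip now [ 0.4402 -0.1498  0.0071] rot [-179.94  -24.03  179.97] F [-0.4  0.4  1.2] w 0.039 j [  4.  28. -19.  -2. -67. -93.]
 turn [-0.012 -0.007 -0.008] shift cur [-0.836 -0.008  1.66 ] shift tgt [-0.835 -0.01   1.661]
```

```bash
python3 -m pendant '[[[-0.076,0,0.171,0,0,0,-0.1],[-0.076,0,0.171,0,0,0,-0.1],[-0.076,0,0.171,0,0,0,-0.1],[-0.076,0,0.171,0,0,0,-0.1],[-0.076,0,0.171,0,0,0,-0.1],[-0.076,0,0.171,0,0,0,-0.1],[-0.076,0,0.171,0,0,0,-0.1],[-0.076,0,0.171,0,0,0,-0.1]]]' | grep -v grip
python3 -c "
from h import *
fingers(.003)
need([.7,-.15,-.03])
cv2.imwrite('pics/side2.png',cv2.resize(np.load('side.npz')['frame'][90:240,220:400],None,fx=4,fy=4))"
```

```text
time_s: 6.8
tcp_pos: [0.4511, -0.1499, -0.0033]
eef_rot: [-179.9, -24.0, 180.0]
contact_force: [-0.4, 0.7, 0.3]
scene -1 53 tip in tool [-0.0105 -0.0221 -0.0424] world [ 0.469 -0.172  0.011] front [-0.013  0.004]
scene 1 31 tip in tool [-0.0113  0.0268 -0.0408] world [ 0.4691 -0.1231  0.0092] front [-0.029 -0.008]
side -1 95 tip in tool [ 0.0086 -0.0198 -0.0457] world [ 0.4531 -0.1697  0.0213] front [-0.006  0.011]
side 1 67 tip in tool [-0.027   0.0246 -0.0443] world [ 0.4847 -0.1252  0.0064] front [-0.029  0.01 ]
t 6.9 tip now [ 0.4418 -0.1499 -0.0236] rot [-179.92  -24.03  179.98] F [ 0.7 -0.1  0.5] w 0.039 j [  4.  31. -20.  -2. -64. -93.]
 turn [-0.017 -0.008 -0.005] shift cur [-1.1922e+01 -7.0000e-03 -4.9650e+00] shift tgt [-1.1925e+01 -5.0000e-03 -4.9580e+00]
```

View pics/side2.png

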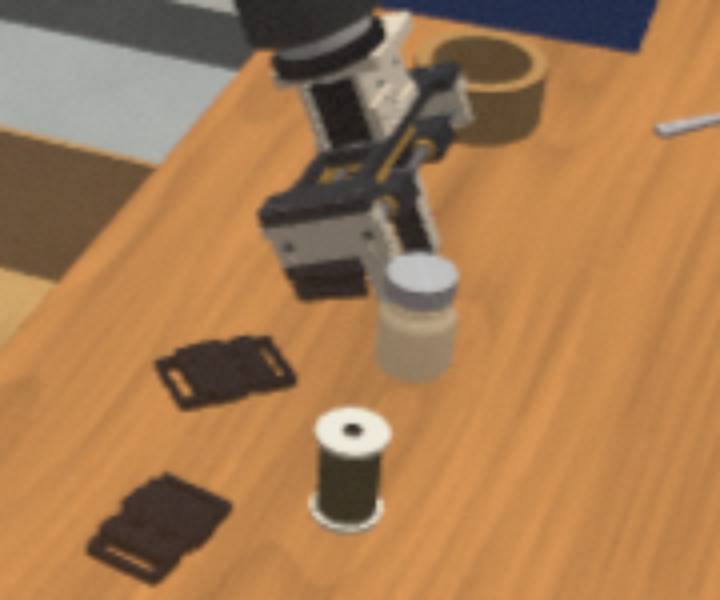

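The fingers are now behind buckle 1, about 9 mm above the table and clear of the jar, with no contact force. I'll lower 5 mm more, push 80 mm and check.

```bash
python3 -m pendant '[[[-0.02,0,0.046,0,0,0,-0.1],[-0.02,0,0.046,0,0,0,-0.1],[-0.02,0,0.046,0,0,0,-0.1],[-0.02,0,0.046,0,0,0,-0.1],[-0.02,0,0.046,0,0,0,-0.1],[0,0,0,0,0,0,-0.1],[0,0,0,0,0,0,-0.1],[0,0,0,0,0,0,-0.1]]]' | grep -v grip
python3 -m pendant '[[[-0.2,0,-0.09,0,0,0,-0.1],[-0.4,0,-0.178,0,0,0,-0.1],[-0.5,0,-0.223,0,0,0,-0.1],[-0.5,0,-0.223,0,0,0,-0.1],[-0.5,0,-0.223,0,0,0,-0.1],[-0.5,0,-0.223,0,0,0,-0.1],[-0.5,0,-0.223,0,0,0,-0.1],[-0.5,0,-0.223,0,0,0,-0.1]]]'  | grep -v grip
cat >> h.py <<'E'
def buckles():
    c=cap('scene');f=c['frame'].astype(int);P=cloud(c)
    m=(f.max(2)<60)&(P[...,2]>-.19)&(P[...,2]<.02)&(P[...,0]>.47)&(P[...,0]<.95)&(abs(P[...,1]+.05)<.25)
    k,l,st,ce=cv2.connectedComponentsWithStats(m.astype(np.uint8))
    for i in range(1,k):
        if st[i,4]>60: print('dark',st[i].tolist(),np.median(P[l==i],0).round(3),np.percentile(P[l==i],[2,98],axis=0).round(3).tolist())
E
python3 -c "
from h import *
fingers(.003);buckles()
need([.7,-.15,-.028])"
```

```text
time_s: 7.7
tcp_pos: [0.4511, -0.1499, -0.008]
eef_rot: [-179.9, -24.0, 180.0]
contact_force: [1.0, -0.1, -1.1]
time_s: 8.5
tcp_pos: [0.5308, -0.1499, -0.008]
eef_rot: [-179.9, -24.0, 180.0]
contact_force: [-0.3, -0.3, 0.5]
scene -1 117 tip in tool [-0.0104 -0.0197 -0.0451] world [ 0.5501 -0.1696  0.0085] front [-0.027  0.003]
scene 1 58 tip in tool [-0.0118  0.0226 -0.0428] world [ 0.55   -0.1273  0.0057] front [-0.028 -0.009]
side -1 131 tip in tool [ 0.0006 -0.0211 -0.0435] world [ 0.5393 -0.171   0.0104] front [-0.018  0.009]
side 1 132 tip in tool [ 0.0044  0.0356 -0.0454] world [ 0.5368 -0.1143  0.0134] front [-0.023  0.01 ]
dark [240, 151, 31, 20, 340] [ 0.543 -0.003  0.01 ] [[0.501, -0.042, 0.001], [0.577, 0.033, 0.015]]
dark [294, 150, 31, 15, 323] [0.521 0.146 0.01 ] [[0.489, 0.109, 0.001], [0.543, 0.185, 0.014]]
dark [181, 154, 31, 21, 356] [ 0.587 -0.162  0.01 ] [[0.547, -0.2, 0.001], [0.609, -0.124, 0.014]]
dark [299, 206, 29, 9, 199] [ 0.631  0.165 -0.091] [[0.627, 0.128, -0.106], [0.637, 0.198, -0.074]]
t 8.7 tip now [ 0.5215 -0.1499 -0.0283] rot [-179.92  -23.98  179.99] F [ 0.2 -0.  -0.2] w 0.039 j [  4.  36.  -9.  -1. -69. -93.]
 turn [-0.018  0.005 -0.003] shift cur [-8.148 -0.011 -3.642] shift tgt [-8.147e+00 -8.000e-03 -3.645e+00]
```

Buckle 1 is moving ahead of the fingers (x centre ~0.585). I'll continue over the edge.

```bash
python3 -m pendant '[[[-0.5,0,-0.223,0,0,0,-0.1],[-0.8,0,-0.356,0,0,0,-0.1],[-0.9,0,-0.4,0,0,0,-0.1],[-0.9,0,-0.4,0,0,0,-0.1],[-0.9,0,-0.4,0,0,0,-0.1],[-0.9,0,-0.4,0,0,0,-0.1],[-0.9,0,-0.4,0,0,0,-0.1],[-0.9,0,-0.4,0,0,0,-0.1]]]'  | grep -v grip
python3 -m pendant '[[[-0.9,0,-0.4,0,0,0,-0.1],[-0.5,0,-0.223,0,0,0,-0.1],[0,0,0,0,0,0,-0.1],[0,0,0,0,0,0,-0.1],[0,0,0,0,0,0,-0.1],[0,0,0,0,0,0,-0.1],[0,0,0,0,0,0,-0.1],[0,0,0,0,0,0,-0.1]]]'  | grep -v grip
python3 -c "
from h import *
fingers(.003);buckles()
need([.7,-.15,-.028])
cv2.imwrite('pics/s3.png',cv2.resize(np.load('scene.npz')['frame'][100:300,100:340],None,fx=2.5,fy=2.5))"
```

```text
time_s: 9.45
tcp_pos: [0.6774, -0.1499, -0.0078]
eef_rot: [-179.9, -24.0, 180.0]
contact_force: [0.0, 1.0, -0.6]
time_s: 10.25
tcp_pos: [0.7071, -0.1498, -0.0076]
eef_rot: [-179.9, -24.0, 180.0]
contact_force: [-0.4, -0.1, 1.7]
scene -1 54 tip in tool [-0.0075 -0.0181 -0.0409] world [ 0.7219 -0.1679  0.0077] front [-0.013  0.005]
side -1 140 tip in tool [-0.001  -0.0199 -0.0414] world [ 0.7158 -0.1697  0.0102] front [-0.009  0.011]
side 1 136 tip in tool [ 0.0022  0.0353 -0.0422] world [ 0.7123 -0.1145  0.0115] front [-0.01   0.011]
dark [240, 151, 31, 20, 340] [ 0.542 -0.004  0.01 ] [[0.502, -0.042, 0.001], [0.576, 0.033, 0.014]]
dark [294, 150, 31, 15, 322] [0.522 0.146 0.01 ] [[0.49, 0.109, -0.0], [0.543, 0.185, 0.014]]
dark [300, 207, 28, 8, 197] [ 0.631  0.166 -0.09 ] [[0.627, 0.128, -0.105], [0.634, 0.199, -0.078]]
t 10.4 tip now [ 0.6982 -0.1499 -0.0279] rot [-179.92  -23.97  179.98] F [-0.2 -0.5  0.5] w 0.039 j [  3.  50.  20.  -1. -84. -92.]
 turn [-0.018  0.007 -0.004] shift cur [-0.084 -0.008 -0.03 ] shift tgt [-0.084 -0.008 -0.03 ]
```

View pics/s3.png

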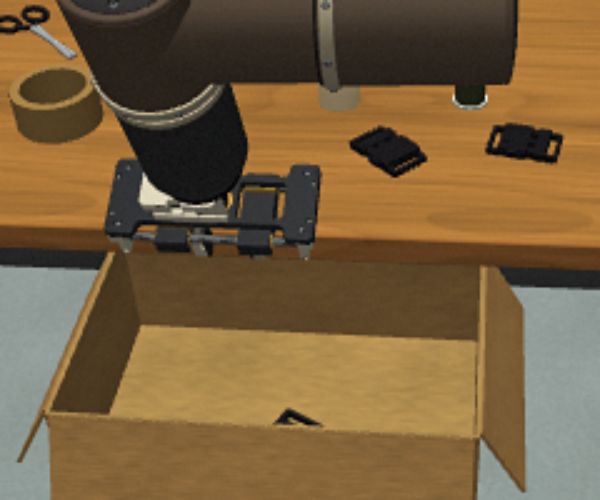

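Buckle 1 is lying in the box (crop (298,418)), with the other two and the bystanders undisturbed. Next: raise, then reposition behind buckle 2.

```bash
python3 -m pendant '[[[0.203,0,-0.457,0,0,0,-0.1],[0.203,0,-0.457,0,0,0,-0.1],[0.203,0,-0.457,0,0,0,-0.1],[0.203,0,-0.457,0,0,0,-0.1],[0.203,0,-0.457,0,0,0,-0.1],[0.203,0,-0.457,0,0,0,-0.1],[0.203,0,-0.457,0,0,0,-0.1],[0.203,0,-0.457,0,0,0,-0.1]]]' | grep -v grip
python3 -m pendant '[[[0.7,0.456,0.312,0,0,0,-0.1],[0.7,0.456,0.312,0,0,0,-0.1],[0.7,0.456,0.312,0,0,0,-0.1],[0.7,0.456,0.312,0,0,0,-0.1],[0.7,0.456,0.312,0,0,0,-0.1],[0.7,0.456,0.312,0,0,0,-0.1],[0.7,0.456,0.312,0,0,0,-0.1],[0.7,0.456,0.312,0,0,0,-0.1]]]' | grep -v grip
python3 -m pendant '[[[0.7,0.456,0.312,0,0,0,-0.1],[0.7,0.456,0.312,0,0,0,-0.1],[0.7,0.456,0.312,0,0,0,-0.1],[0.7,0.456,0.312,0,0,0,-0.1],[0.7,0.456,0.312,0,0,0,-0.1],[0.7,0.456,0.312,0,0,0,-0.1],[0.7,0.456,0.312,0,0,0,-0.1],[0.7,0.456,0.312,0,0,0,-0.1]]]' | grep -v grip
python3 -c "
from h import *
fingers();need([.455,-.004,-.028])"
```

```text
time_s: 11.2
tcp_pos: [0.7073, -0.1497, 0.073]
eef_rot: [-179.9, -24.0, 180.0]
contact_force: [0.3, 0.3, -1.2]
time_s: 12.0
tcp_pos: [0.5841, -0.0765, 0.0724]
eef_rot: [-179.9, -24.0, 180.0]
contact_force: [0.3, -0.5, -0.2]
time_s: 12.8
tcp_pos: [0.4615, -0.0035, 0.0722]
eef_rot: [-179.9, -23.9, 180.0]
contact_force: [1.2, 1.2, -0.4]
scene -1 71 tip in tool [ 0.0145 -0.0471  0.0009] world [ 0.439  -0.0506  0.0572] front [-0.013  0.02 ]
scene 1 33 tip in tool [-0.0112  0.0288 -0.0439] world [0.4805 0.0253 0.0878] front [-0.014 -0.009]
side -1 194 tip in tool [ 0.0233 -0.0464  0.0024] world [ 0.4302 -0.05    0.0581] front [-0.004  0.026]
side 1 151 tip in tool [ 0.0032  0.0373 -0.0424] world [0.4674 0.0338 0.0923] front [-0.006  0.013]
t 12.9 tip now [ 0.4517 -0.0031  0.0524] rot [-179.96  -23.98 -179.95] F [ 0.8  0.3 -0.8] w 0.039 j [  18.   24.  -15.   -7.  -74. -104.]
 turn [-0.016  0.005  0.012] shift cur [-1.786 -0.043  3.608] shift tgt [-1.788 -0.046  3.607]
```

```bash
python3 -m pendant '[[[-0.223,-0.005,0.451,0,0,0,-0.1],[-0.223,-0.005,0.451,0,0,0,-0.1],[-0.223,-0.005,0.451,0,0,0,-0.1],[-0.223,-0.005,0.451,0,0,0,-0.1],[-0.223,-0.005,0.451,0,0,0,-0.1],[-0.223,-0.005,0.451,0,0,0,-0.1],[-0.223,-0.005,0.451,0,0,0,-0.1],[-0.223,-0.005,0.451,0,0,0,-0.1]]]' | grep -v grip
python3 -m pendant '[[[-0.2,0,-0.09,0,0,0,-0.1],[-0.4,0,-0.178,0,0,0,-0.1],[-0.5,0,-0.223,0,0,0,-0.1],[-0.5,0,-0.223,0,0,0,-0.1],[-0.5,0,-0.223,0,0,0,-0.1],[-0.5,0,-0.223,0,0,0,-0.1],[-0.5,0,-0.223,0,0,0,-0.1],[-0.5,0,-0.223,0,0,0,-0.1]]]'  | grep -v grip
python3 -c "
from h import *
fingers(.003);buckles()
need([.7,-.004,-.028])"
```

```text
time_s: 13.7
tcp_pos: [0.4653, -0.0048, -0.0096]
eef_rot: [-179.9, -24.0, 180.0]
contact_force: [-0.9, 0.1, -0.6]
time_s: 14.5
tcp_pos: [0.545, -0.0048, -0.0087]
eef_rot: [-179.9, -24.0, 180.0]
contact_force: [0.2, -0.5, 0.1]
scene -1 69 tip in tool [-0.01   -0.0136 -0.0418] world [ 0.5622 -0.0184  0.0052] front [-0.027 -0.002]
scene 1 83 tip in tool [-0.0103  0.0088 -0.0464] world [0.5637 0.004  0.0084] front [-0.029 -0.009]
side -1 149 tip in tool [-0.0059 -0.0155 -0.0424] world [ 0.5581 -0.0202  0.0077] front [-0.01  0.01]
side 1 185 tip in tool [-0.0027  0.0354 -0.0447] world [0.5563 0.0306 0.0112] front [-0.026  0.009]
dark [294, 150, 31, 15, 323] [0.522 0.146 0.009] [[0.489, 0.109, 0.0], [0.544, 0.185, 0.014]]
dark [242, 163, 34, 20, 383] [0.6   0.011 0.009] [[0.564, -0.029, -0.0], [0.627, 0.049, 0.015]]
dark [300, 207, 28, 8, 200] [ 0.631  0.165 -0.091] [[0.627, 0.128, -0.106], [0.635, 0.199, -0.077]]
t 14.7 tip now [ 0.5357 -0.0048 -0.0291] rot [-179.92  -23.98  179.97] F [-0.   0.4 -1. ] w 0.039 j [  15.   36.   -7.   -6.  -70. -102.]
 turn [-0.017  0.005 -0.007] shift cur [-7.486  0.039 -3.387] shift tgt [-7.485  0.039 -3.39 ]
```

```bash
python3 -m pendant '[[[-0.5,0,-0.223,0,0,0,-0.1],[-0.8,0,-0.356,0,0,0,-0.1],[-0.9,0,-0.4,0,0,0,-0.1],[-0.9,0,-0.4,0,0,0,-0.1],[-0.9,0,-0.4,0,0,0,-0.1],[-0.9,0,-0.4,0,0,0,-0.1],[-0.9,0,-0.4,0,0,0,-0.1],[-0.9,0,-0.4,0,0,0,-0.1]]]'  | grep -v grip
python3 -m pendant '[[[-0.8,0,-0.356,0,0,0,-0.1],[0,0,0,0,0,0,-0.1],[0.203,0,-0.457,0,0,0,-0.1],[0.203,0,-0.457,0,0,0,-0.1],[0.406,0,-0.914,0,0,0,-0.1],[0.406,0,-0.914,0,0,0,-0.1],[0.406,0,-0.914,0,0,0,-0.1],[0,0,0,0,0,0,-0.1]]]'  | grep -v grip
python3 -c "
from h import *
buckles()
need([.46,.183,.06],yaw=145)
cv2.imwrite('pics/s4.png',cv2.resize(np.load('scene.npz')['frame'][100:300,100:340],None,fx=2.5,fy=2.5))"
```

```text
time_s: 15.45
tcp_pos: [0.6916, -0.0047, -0.0086]
eef_rot: [-179.9, -24.0, 180.0]
contact_force: [0.9, -0.7, 0.2]
time_s: 16.25
tcp_pos: [0.7101, -0.0046, 0.0767]
eef_rot: [-179.9, -23.6, -180.0]
contact_force: [-0.4, 0.0, 1.6]
dark [294, 150, 31, 15, 323] [0.522 0.146 0.01 ] [[0.49, 0.109, -0.0], [0.543, 0.185, 0.014]]
dark [300, 207, 28, 8, 199] [ 0.631  0.165 -0.091] [[0.627, 0.128, -0.106], [0.635, 0.198, -0.077]]
dark [227, 257, 33, 15, 298] [ 0.769 -0.02  -0.169] [[0.745, -0.057, -0.177], [0.789, 0.019, -0.165]]
t 16.3 tip now [ 0.7004 -0.0044  0.0547] rot [-179.96  -23.7  -179.98] F [ 0.5 -0.  -0.6] w 0.039 j [  12.   45.   22.   -5.  -91. -101.]
 turn [-3.549  0.076  8.008] shift cur [11.179  9.121  4.613] shift tgt [13.935  0.527  5.916]
```

View pics/s4.png

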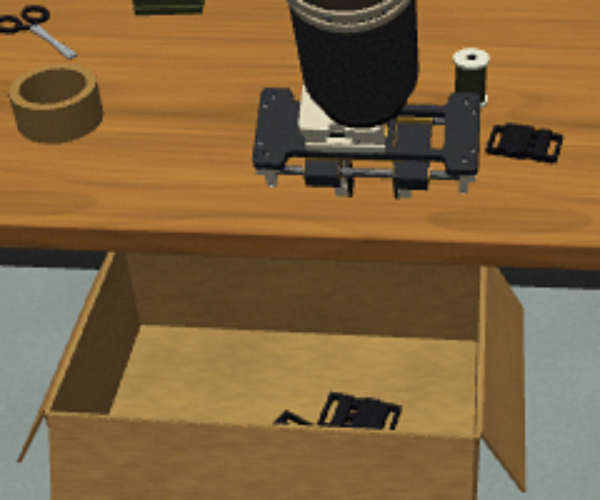

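Both are in the box: buckle 2 at crop (360,412), buckle 1 at (295,418). For buckle 3 I'll use a sweep turned 38° toward -y.

```bash
python3 -c "
from h import *
need([.4546,.198,.06],yaw=142)"
```

```text
t 16.3 tip now [ 0.7004 -0.0044  0.0547] rot [-179.96  -23.7  -179.98] F [ 0.5 -0.  -0.6] w 0.039 j [  12.   45.   22.   -5.  -91. -101.]
 turn [-3.852  0.076  8.694] shift cur [11.439  9.853  4.727] shift tgt [14.557  0.136  6.193]
```

```bash
python3 -m pendant '[[[0.715,0.616,0.295,0,0,0,-0.1],[0.715,0.616,0.295,0,0,0,-0.1],[0.715,0.616,0.295,0,0,0,-0.1],[0.715,0.616,0.295,0,0,0,-0.1],[0.715,0.616,0.295,0,0,0,-0.1],[0.715,0.616,0.295,0,0,0,-0.1],[0.715,0.616,0.295,0,0,0,-0.1],[0.715,0.616,0.295,0,0,0,-0.1]]]' | grep -v grip
python3 -m pendant '[[[0.715,0.616,0.295,0,0,0,-0.1],[0.715,0.616,0.295,0,0,0,-0.1],[0.715,0.616,0.295,0,0,0,-0.1],[0.715,0.616,0.295,0,0,0,-0.1],[0.715,0.616,0.295,0,0,0,-0.1],[0.715,0.616,0.295,0,0,0,-0.1],[0.715,0.616,0.295,0,0,0,-0.1],[0.715,0.616,0.295,0,0,0,-0.1]]]' | grep -v grip
python3 -m pendant '[[[0,0,0,-0.241,0.005,0.543,-0.1],[0,0,0,-0.241,0.005,0.543,-0.1],[0,0,0,-0.241,0.005,0.543,-0.1],[0,0,0,-0.241,0.005,0.543,-0.1],[0,0,0,-0.241,0.005,0.543,-0.1],[0,0,0,-0.241,0.005,0.543,-0.1],[0,0,0,-0.241,0.005,0.543,-0.1],[0,0,0,-0.241,0.005,0.543,-0.1]]]' | grep -v grip
python3 -m pendant '[[[0,0,0,-0.241,0.005,0.543,-0.1],[0,0,0,-0.241,0.005,0.543,-0.1],[0,0,0,-0.241,0.005,0.543,-0.1],[0,0,0,-0.241,0.005,0.543,-0.1],[0,0,0,-0.241,0.005,0.543,-0.1],[0,0,0,-0.241,0.005,0.543,-0.1],[0,0,0,-0.241,0.005,0.543,-0.1],[0,0,0,-0.241,0.005,0.543,-0.1]]]' | grep -v grip
python3 -c "
from h import *
fingers();need([.4546,.198,-.0285],yaw=142)"
```

```text
time_s: 17.1
tcp_pos: [0.5831, 0.0943, 0.0746]
eef_rot: [-179.9, -24.0, 180.0]
contact_force: [-0.0, 0.6, 0.3]
time_s: 17.9
tcp_pos: [0.4595, 0.1935, 0.0779]
eef_rot: [-179.9, -24.0, 180.0]
contact_force: [-0.5, -0.4, -0.4]
time_s: 18.7
tcp_pos: [0.4609, 0.1923, 0.0778]
eef_rot: [-179.9, -24.1, 160.7]
contact_force: [-0.5, 0.7, 0.5]
time_s: 19.5
tcp_pos: [0.4608, 0.1924, 0.0779]
eef_rot: [-179.8, -24.2, 141.7]
contact_force: [-0.4, 0.1, -0.5]
scene -1 77 tip in tool [-0.006  -0.017  -0.0416] world [0.4597 0.1711 0.0926] front [-0.012  0.005]
scene 1 49 tip in tool [-0.0085  0.0368 -0.0409] world [0.4894 0.2114 0.093 ] front [-0.012  0.005]
side -1 211 tip in tool [ 0.0111 -0.0216 -0.0429] world [0.4462 0.175  0.1016] front [-0.001  0.014]
side 1 206 tip in tool [ 0.01    0.0317 -0.0422] world [0.4804 0.2171 0.1   ] front [0.001 0.014]
t 19.6 tip now [0.4535 0.1977 0.058 ] rot [-179.8   -24.22  141.77] F [0.4 0.1 0.7] w 0.04 j [  26.   22.  -12.  -23.  -69. -144.]
 turn [-0.026 -0.056 -0.052] shift cur [-1.8    0.057  3.929] shift tgt [-1.785  0.044  3.936]
```

```bash
python3 -m pendant '[[[-0.224,0.006,0.491,0,0,0,-0.1],[-0.224,0.006,0.491,0,0,0,-0.1],[-0.224,0.006,0.491,0,0,0,-0.1],[-0.224,0.006,0.491,0,0,0,-0.1],[-0.224,0.006,0.491,0,0,0,-0.1],[-0.224,0.006,0.491,0,0,0,-0.1],[-0.224,0.006,0.491,0,0,0,-0.1],[-0.224,0.006,0.491,0,0,0,-0.1]]]' | grep -v grip
python3 -m pendant '[[[-0.2,0,-0.09,0,0,0,-0.1],[-0.4,0,-0.18,0,0,0,-0.1],[-0.5,0,-0.225,0,0,0,-0.1],[-0.5,0,-0.225,0,0,0,-0.1],[-0.5,0,-0.225,0,0,0,-0.1],[-0.5,0,-0.225,0,0,0,-0.1],[-0.5,0,-0.225,0,0,0,-0.1],[-0.5,0,-0.225,0,0,0,-0.1]]]'  | grep -v grip
python3 -c "
from h import *
fingers(.003);buckles()
need([.69,.01,-.0285],yaw=142)"
```

```text
time_s: 20.4
tcp_pos: [0.4616, 0.1927, -0.0095]
eef_rot: [-179.8, -24.2, 141.9]
contact_force: [0.5, -0.5, 0.2]
time_s: 21.2
tcp_pos: [0.5245, 0.1434, -0.0084]
eef_rot: [-179.8, -24.2, 141.9]
contact_force: [-0.1, 0.8, 1.2]
scene -1 99 tip in tool [-0.0103 -0.0129 -0.0454] world [0.5315 0.1211 0.008 ] front [-0.029  0.001]
scene 1 62 tip in tool [-0.01    0.024  -0.0431] world [0.5536 0.1512 0.0073] front [-0.028 -0.006]
side -1 252 tip in tool [ 0.0063 -0.0182 -0.0441] world [0.516  0.1256 0.0128] front [-0.027  0.012]
side 1 220 tip in tool [-0.0056  0.0139 -0.0422] world [0.5419 0.1454 0.0084] front [-0.022  0.013]
dark [279, 155, 33, 20, 349] [0.563 0.107 0.01 ] [[0.527, 0.067, 0.0], [0.588, 0.146, 0.015]]
dark [300, 207, 28, 8, 200] [ 0.631  0.165 -0.091] [[0.628, 0.128, -0.106], [0.635, 0.199, -0.078]]
dark [227, 257, 33, 15, 301] [ 0.768 -0.02  -0.169] [[0.746, -0.057, -0.177], [0.789, 0.019, -0.166]]
t 21.4 tip now [ 0.5172  0.1491 -0.0288] rot [-179.79  -24.22  141.85] F [ 0.9  0.2 -0.2] w 0.039 j [  20.   32.   -8.  -22.  -65. -135.]
 turn [-0.038 -0.054 -0.033] shift cur [-10.104  -0.15   -4.564] shift tgt [-10.121  -0.162  -4.526]
```

```bash
python3 -m pendant '[[[-0.5,0,-0.226,0,0,0,-0.1],[-0.8,0,-0.361,0,0,0,-0.1],[-0.9,0,-0.405,0,0,0,-0.1],[-0.9,0,-0.405,0,0,0,-0.1],[-0.9,0,-0.405,0,0,0,-0.1],[-0.9,0,-0.405,0,0,0,-0.1],[-0.9,0,-0.405,0,0,0,-0.1],[-0.9,0,-0.405,0,0,0,-0.1]]]'  | grep -v grip
python3 -m pendant '[[[-0.9,0,-0.405,0,0,0,-0.1],[-0.9,0,-0.405,0,0,0,-0.1],[-0.9,0,-0.405,0,0,0,-0.1],[-0.9,0,-0.405,0,0,0,-0.1],[0,0,0,0,0,0,-0.1],[0.203,0,-0.457,0,0,0,-0.1],[0.406,0,-0.914,0,0,0,-0.1],[0.406,0,-0.914,0,0,0,-0.1]]]'  | grep -v grip
python3 -m pendant '[[[0.406,0,-0.914,0,0,0,-0.1],[0.406,0,-0.914,0,0,0,-0.1],[0.406,0,-0.914,0,0,0,-0.1],[0.406,0,-0.914,0,0,0,-0.1],[0,0,0,0,0,0,-0.1],[0,0,0,0,0,0,-0.1],[0,0,0,0,0,0,-0.1],[0,0,0,0,0,0,-0.1]]]'  | grep -v grip
python3 -c "
from h import *
buckles()
need([.69,.01,-.0285],yaw=142)
cv2.imwrite('pics/s5.png',cv2.resize(np.load('scene.npz')['frame'][100:300,100:420],None,fx=2.5,fy=2.5))"
```

```text
time_s: 22.15
tcp_pos: [0.6408, 0.0522, -0.0085]
eef_rot: [-179.8, -24.2, 141.9]
contact_force: [-0.6, 1.2, 0.3]
time_s: 22.95
tcp_pos: [0.702, 0.0052, 0.0437]
eef_rot: [-179.8, -24.2, 142.0]
contact_force: [-0.3, -0.1, 0.7]
time_s: 23.75
tcp_pos: [0.702, 0.0051, 0.1211]
eef_rot: [-179.7, -24.3, 141.9]
contact_force: [-0.8, -0.9, 0.0]
dark [300, 207, 28, 8, 198] [ 0.631  0.165 -0.091] [[0.627, 0.128, -0.105], [0.635, 0.198, -0.077]]
dark [213, 247, 47, 25, 670] [ 0.758 -0.041 -0.166] [[0.716, -0.096, -0.176], [0.789, 0.017, -0.146]]
t 23.8 tip now [0.6949 0.0105 0.1008] rot [-179.73  -24.28  141.9 ] F [-0.4 -0.1 -0.8] w 0.039 j [   6.   40.   24.  -17.  -92. -132.]
 turn [-0.056 -0.07  -0.024] shift cur [-2.493 -0.148  5.968] shift tgt [-2.464 -0.175  5.98 ]
```

View pics/s5.png

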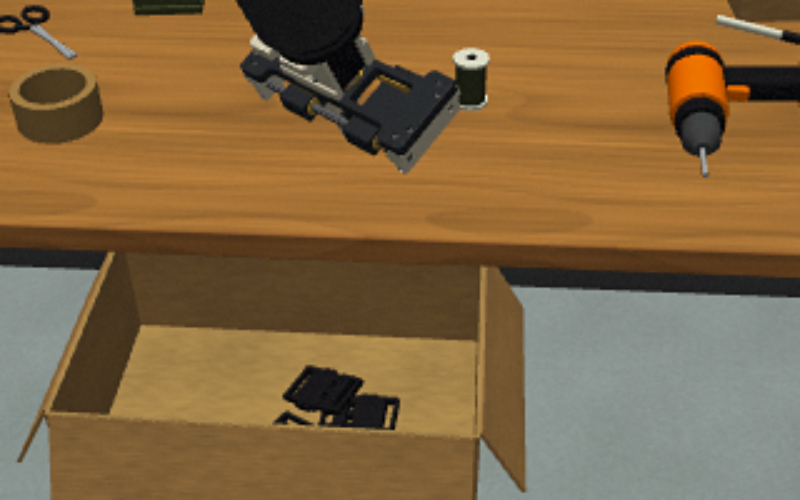

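The table is clear and all three buckles lie at rest in the box, at crop (322,388), (365,412) and (292,418). The tape, spool and drill are unmoved. The jar is behind the arm here, so I'll check it from the side camera and then hand in.

```bash
python3 -c "
from h import *
P=cloud(cap('side'))
for n,a in(('jar',(.436,-.07)),('spool',(.423,.084))):
    m=(np.hypot(P[...,0]-a[0],P[...,1]-a[1])<.06)&(P[...,2]>.02)&(P[...,2]<.08)
    print(n,m.sum(),np.percentile(P[m],[2,98],axis=0).round(3).tolist() if m.any() else '')
print(r.close_job())"
```

```text
jar 464 [[0.408, -0.087, 0.022], [0.451, -0.044, 0.072]]
spool 370 [[0.403, 0.068, 0.022], [0.44, 0.105, 0.063]]
the job is handed in; nothing more can be done
None
```

All three buckles were swept over the far edge and are lying in the box; the jar, spool, tape and drill were left where they were, and the job was handed in at about 24 s.

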